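# Start the ink grinder at full speed

### The job

Get the ink grinder going at full speed: push its guard down shut, then push the speed lever away from you, past the half-speed detent, all the way to its second stop, and then press the start button fully down and let it come back up. Do not lift the grinder or shove it about, do not press the button before guard and lever are set, and leave everything else where it stands.

Things in the scene. Friction and masses are not known exactly. Their poses are not given: they have to be found in the camera images.
- grinder: Electric ink grinder: white box 200 (its x) x 260 (y) x 80 mm high, 3.4 to 5.2 kg, loose on rubber feet, turned up to 0.4 rad. Its x axis points away from the robot, y to the left, z up. Origin: centre of its underside; the deck is at z = 80 mm. On the deck: left, the grinding well with its hinged guard; right, an aluminium plate with speed lever and start button.
- guard_top (a point): Centre of the guard's upper face (x to the hinge, z out of the face). Grey plate 130 (x) x 122 x 6 mm with 18 mm skirt, hinged along its far edge: hinge line in the grinder's frame at x = 75, y = 62 (middle), z = 102 mm. Starts half open, near edge up. A stiff hinge holds it; 1 to 4 N straight down on the plate shuts it. Shut, this point is 105 mm above the table.
- guard_edge (a point): Middle of the guard's free edge, on its upper face, 65 mm from guard_top along the guard's -x.
- guard (a joint): Guard angle in rad: 0 shut (level), grows as it opens upward, at most 1.3; starts between 0.5 and 0.9.
- lever_mid (a point): Centre of the lever's black paddle, 12 mm thick (grinder x), 34 wide (y), 28 high, on a thin steel stem; 29 mm above the deck, the paddle spanning 15 to 43 mm above it. In the grinder's frame it slides from x = -30 to +30 mm at y = -45 mm, in a dark slot marked with one bar (off), two bars (half speed) and three bars (full speed).
- lever (a joint): Lever travel in m: 0 = off, slot end nearest the robot; 0.030 = first detent (half speed); 0.060 = second, hard stop (full speed), far end. Starts at 0 to 0.003; grows when pushed along the grinder's +x. A spring detent resists with up to about 6 N before 0.015 and again before 0.047, then snaps it on into the next position, where it stays.
- start_top (a point): Centre of the top of the round start button: steel cap 26 mm across in a black housing, in the grinder's frame at x = -62, y = -103 mm (front right corner of the deck). Its axes are those of the grinder.
- start (a joint): Start button travel in m: 0 = up, 0.006 = fully down (about 5 N); it springs back when let go.
- ink_stick: Bystander: black ink stick, 75 x 22 x 11 mm, lying loose on the control deck at the far right, behind the start button. Origin: centre of its underside.
- seal: Bystander: square stone seal, 26 x 26 x 62 mm, standing on the table just in front of the grinder. Origin: centre of its underside.
- dish: Bystander: small blue ceramic cup, 68 mm across, 36 mm high, in front of the grinder. Origin: centre of its underside.
- paperweight: Bystander: dark wooden bar, 200 x 28 x 16 mm, lying to the right of the grinder. Origin: centre of its underside.
- inkstone: Bystander: grey stone bowl, 116 mm across, 42 mm high, to the left of the grinder. Origin: centre of its underside.
- ink_bottle: Bystander: black bottle with a paper label, 52 mm across, 115 mm high, standing behind the grinder. Origin: centre of its underside.
- paste_jar: Bystander: low white jar, 62 mm across, 36 mm high, behind the grinder. Origin: centre of its underside.

How it is judged:
By the outcome, as a careful person would: the job done as asked, in the order asked, and still so for the second after the job is handed in, with the robot touching nothing.
It also fails if it takes over 42 s, if anything falls off the work surface, if the arm or the gripper's body presses on something with over 40 N, if the wrist force passes 120 N, or if a joint passes its speed limit or range.

### The arm

A 6-joint arm with a two-finger parallel gripper is mounted at the origin on the work surface. World frame = base frame: x ahead of the robot, y to its left, z up, the work surface at z = 0. Lengths are in m, angles in degrees, forces in N, time in s.
With the tool pointing down it reaches from about 0.325 to 0.775 m from the base axis. Payload 5.5 kg.
Tool frame: the origin (TCP) lies between the finger pads; the fingertips stand robot.finger_overhang ahead of it and the grasp point (between the pads) lies 3 mm ahead of it (robot.finger_overhang is the distance from the TCP to the fingertips, in m); y points along the fingers, x is the direction in which the jaws open and shut, and the axes are right-handed (so a half turn about y gives the same grasp; the last joint's range is limited). The gripper opens to 88 mm and grips with 3 to 60 N. Pads are 20 mm wide; open, the fingers measure 115 mm over their backs; the gripper's body (75 mm by 178 mm) begins 61 mm behind the grasp point.
Start: joints at [-68.451, 5.22, 70.514, -0, 104.267, -3.249], TCP at [0.252, -0.545, 0.245] pointing down, gripper open.
Joint ranges: [-164.24, 164.24], [-49.07, 125.15], [9.68, 141.18], [-86.29, 266.29], [3.28, 154.24], [-151.56, 151.56]. Speed limits (degrees/s): [147.25, 147.25, 172.46, 180, 180, 180].

### API

Orientations are given as a 3x3 rotation matrix whose columns are the frame's x, y, z axes.
In Python, from bench import robot gives the robot as it stands. The module is installed in compiled form; this text tells all that it offers. Calls block until the motion is done:
- robot.reach(position, orientation): joint-space move of the TCP to a pose.
- robot.move_linear(position, rot=None, feed=0.15): straight line of the TCP; rot=None keeps the orientation; feed is the mean speed in m/s.
- robot.goto_joints(angles): joint-space move.
- robot.command_gripper(opening): finger opening in m; the grip force is fixed at half the most; returns when the fingers have stopped.
- robot.sleep(seconds).
- robot.solve_ik(position, orientation): joint angles nearest the present ones, or None.
- robot.camera(name): name is "side" or "top" or "wrist"; returns the picture (480x640x3 uint8, red, green, blue); there is no depth.
- robot.camera_info(name): a dict with "fovy" (degrees; the focal length in pixels is half the picture's height over the tangent of half this angle, whatever the lens; pixels are square), "cx", "cy" (the principal point, pixels), "k1" (the pictures are not rectified: a ray, as slopes to the right and down, at radius r is drawn at 1 + k1 r^2 times it, then the intrinsics apply), "origin" and "rotation" of the camera in the world. Camera axes: x right, y down, z forward; pixel columns grow to the right and rows downward; lengths in m; the calibration is good to about 2 mm. A picture is of the moment at which its call begins: read the wrist's pose just before it. camera_info takes no time and is no camera call; for the wrist camera it gives the pose at the moment of the call.
A pose or a line that the arm cannot do raises robot.MotionError and nothing moves.
- robot.sign_off(): hands the job in, once; it reports no verdict.
Readings, each from a call of its own:
- robot.read_t(): time.
- robot.read_q(): joint angles.
- robot.read_qvel(): joint speeds.
- robot.read_tau(): joint torques, N m.
- robot.read_tool_pos(): TCP position.
- robot.read_eef_rot(): TCP orientation.
- robot.read_wrist_force(): force on the tool from outside, world axes, zero at the start.
- robot.read_torque(): the same for the moment, N m.
- robot.read_grip_width(): finger opening in m.
Only numpy, scipy, OpenCV 4.12 (cv2) and the standard library are available. Lean on these libraries where they do the work, as an engineer would, in place of code of your own. Each camera call takes 0.05 s, during which the arm holds its last target. There are 200 camera calls.

## Working session

There is one attempt and no reset: what is moved stays moved. The work goes in short steps, each a Python script; the robot and the scene stay as the last script left them, time stands still between calls to the robot, and variables do not carry over. Pictures are saved under pics/ and viewed, about 8 in all and at most 12, crops included, and the job is handed in when it is done.

```bash
mkdir -p pics; cat > h.py <<'E'
import numpy as np, cv2
from bench import robot
def info(n):
    c=robot.camera_info(n); f=240/np.tan(np.radians(c["fovy"])/2)
    return c,f
def ray(c,f,u,v):
    d=np.array([(u-c["cx"])/f,(v-c["cy"])/f]); s=d.copy()
    for _ in range(20): s=d/(1+c["k1"]*(s@s))
    return np.array(c["origin"]),np.array(c["rotation"])@np.r_[s,1]
def onplane(cf,u,v,z):
    o,d=ray(*cf,u,v); return o+d*(z-o[2])/d[2]
def proj(cf,p):
    c,f=cf; q=np.array(c["rotation"]).T@(np.array(p)-c["origin"]); s=q[:2]/q[2]
    s=s*(1+c["k1"]*(s@s)); return s*f+[c["cx"],c["cy"]]
def snap(n,fn):
    cf=info(n); im=np.array(robot.camera(n)); cv2.imwrite("pics/"+fn,im[:,:,::-1]); return cf,im
E
python3 - <<'E'
from h import *
for n in("top","side"):
    cf,_=snap(n,n+"0.png"); print(n,cf)
print(robot.finger_overhang,robot.read_t())
E
```

```text
top ({'fovy': 46.13257301260908, 'cx': 315.8191329901535, 'cy': 242.6409156067306, 'k1': -0.18313121702441765, 'origin': array([0.4325566 , 0.08436124, 0.97938154]), 'rotation': array([[ 0.00773682, -0.99001784,  0.14072958],
       [-0.99927949, -0.01288394, -0.03570026],
       [ 0.03715705, -0.14035197, -0.9894042 ]])}, np.float64(563.5908244294171))
side ({'fovy': 54.649725473233524, 'cx': 326.73674111646983, 'cy': 233.3514237029233, 'k1': -0.0021253821052357753, 'origin': array([0.13875786, 0.49775296, 0.73714414]), 'rotation': array([[-0.7137702 , -0.49571732,  0.49476909],
       [-0.70036525,  0.50976435, -0.49962868],
       [-0.00454106, -0.70313914, -0.71103779]])}, np.float64(464.49681713643423))
0.022 0.1
```

View pics/top0.png

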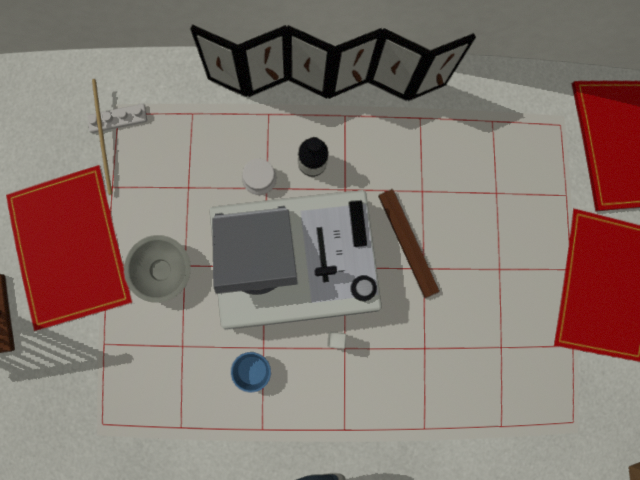

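View pics/side0.png

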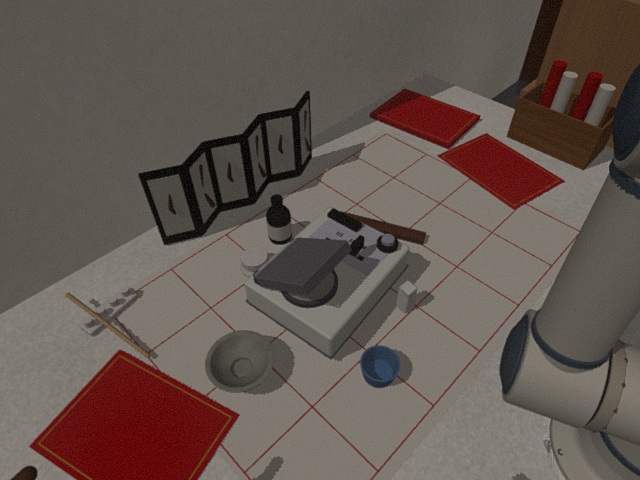

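```bash
python3 - <<'E'
from h import *
cf=info("top")
print(robot.read_eef_rot().round(3), info("wrist")[0]["origin"],info("wrist")[0]["rotation"].round(2),robot.read_tool_pos())
for n,u,v,z in[("FL",211,208,.08),("FR",366,191,.08),("NR",380,309,.08),("NL",222,327,.08),("btn",364,288,.095),("pad",325,271,.123)]:
    print(n,onplane(cf,u,v,z).round(4))
im=cv2.imread("pics/top0.png")[170:350,195:405]
cv2.imwrite("pics/top0c.png",cv2.resize(im,None,fx=3.3,fy=3.3,interpolation=cv2.INTER_CUBIC))
E
```

```text
[[ 0.419 -0.001  0.908]
 [-0.908  0.002  0.419]
 [-0.002 -1.     0.   ]] [ 0.31493705 -0.51441752  0.38382124] [[ 0.42 -0.88 -0.23]
 [-0.91 -0.41 -0.11]
 [-0.    0.26 -0.97]] [ 0.2515715  -0.54447243  0.24362899]
FL [0.6152 0.223  0.08  ]
FR [ 0.6473 -0.03    0.08  ]
NR [ 0.4545 -0.0517  0.08  ]
NL [0.4236 0.1996 0.08  ]
btn [ 0.4871 -0.0241  0.095 ]
pad [0.5108 0.0391 0.123 ]
```

View pics/top0c.png

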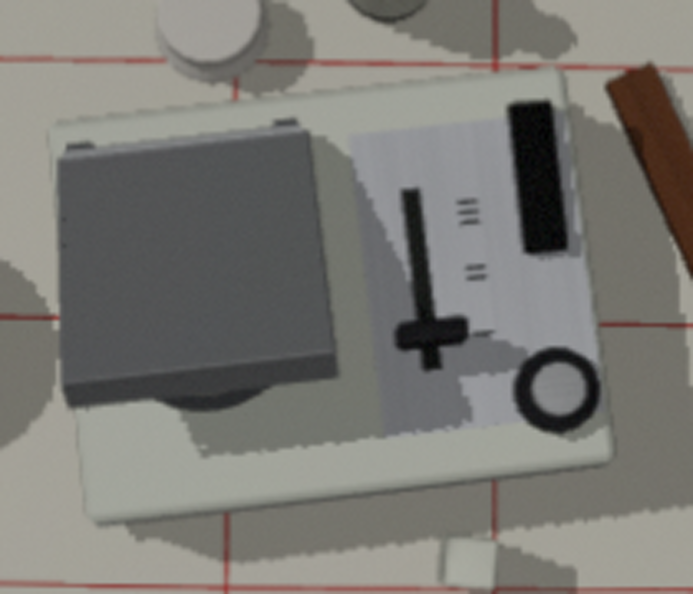

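```bash
cat >> h.py <<'E'
C=np.array([.5353,.0860]); PSI=.12
def W(x,y,z): # grinder mm -> world m
    c,s=np.cos(PSI),np.sin(PSI); return np.r_[C+np.array([[c,-s],[s,c]])@np.array([x,y])/1000,z/1000]
c_,s_=np.cos(PSI),np.sin(PSI)
R=np.array([[s_,0,c_],[-c_,0,s_],[0,-1,0]])
OH=robot.finger_overhang*1000
def tip(x,y,z): return W(x,y,z+OH) # TCP for a fingertip at grinder x,y, z
def st(): print("t%.2f tcp %s F %s"%(robot.read_t(),robot.read_tool_pos().round(4),robot.read_wrist_force().round(2)))
E
python3 - <<'E'
from h import *
cf=info("top")
for a in np.arange(.4,1,.1): print(a.round(1),proj(cf,W(75-130*np.cos(a)-3*np.sin(a),62,102+130*np.sin(a)+3*np.cos(a))).round(1),"seen 255.6 281.8")
print("btn",proj(cf,W(-62,-103,95)),"pad",proj(cf,W(-29,-45,123)))
for p in (tip(5,55,260),tip(5,55,103),tip(-61,-45,98),tip(14,-45,98),tip(-62,-103,85)): print(p.round(3),robot.solve_ik(p,R))
E
```

```text
0.4 [255.6 287.6] seen 255.6 281.8
0.5 [254.7 283.4] seen 255.6 281.8
0.6 [253.7 278.3] seen 255.6 281.8
0.7 [252.6 272.4] seen 255.6 281.8
0.8 [251.5 265.6] seen 255.6 281.8
0.9 [250.4 258.2] seen 255.6 281.8
btn [363.71223986 288.63994475] pad [325.81894229 270.30889263]
[0.534 0.141 0.282] [ 1.12889000e+01 -1.57161714e+00  7.36476272e+01 -2.54444375e-14
  1.07923990e+02  9.44134064e+01]
[0.534 0.141 0.125] [ 1.12889000e+01 -1.62275856e+00  8.96183676e+01 -2.54444375e-14
  9.20043910e+01  9.44134064e+01]
[0.48  0.034 0.12 ] [ 2.52592817e-03 -1.27060625e+01  1.00296282e+02 -2.54444375e-14
  9.24097806e+01  8.31270324e+01]
[0.555 0.043 0.12 ] [ 9.29227079e-01 -8.62683169e-01  8.93797235e+01 -2.54444375e-14
  9.14829597e+01  8.40537335e+01]
[ 0.486 -0.024  0.107] [-6.79545680e+00 -1.15368007e+01  1.00617631e+02 -2.54444375e-14
  9.09191698e+01  7.63290497e+01]
```

```bash
python3 - <<'E'
from h import *
robot.command_gripper(0)
robot.reach(tip(-15,60,200),R); st()
robot.move_linear(tip(-15,60,162),feed=.15); st()
f0=robot.read_wrist_force()
for z in list(range(154,112,-6))+[111,109,107,106,105,104,103]:
    robot.move_linear(tip(-15,60,z),feed=.06)
    F=robot.read_wrist_force(); print(z,(F-f0).round(1))
    if (F-f0)[2]>9: break
st()
robot.move_linear(tip(-15,60,150),feed=.15)
snap("top","top1.png");snap("side","side1.png"); st()
a=cv2.imread("pics/top1.png")[150:360,170:420];b=cv2.imread("pics/side1.png")[180:360,220:440]
cv2.imwrite("pics/c1.png",np.hstack([cv2.resize(a,(400,336)),cv2.resize(b,(400,336))]))
E
```

```text
t4.05 tcp [0.5134 0.1431 0.222 ] F [-0.46  0.81  0.67]
t4.45 tcp [0.5129 0.1433 0.1835] F [-0.34 -0.63 -0.07]
154 [-0.5  0.8  0.5]
148 [ 0.3 -0.2 -0.5]
142 [1.3 0.6 0.3]
136 [-0.3  0.8  0.3]
130 [0.6 0.9 0.3]
124 [ 0.4  0.4 -0.6]
118 [0.2 0.1 0.4]
111 [-0.7  0.5 -0.7]
109 [0.2 0.4 0.2]
107 [-0.3  0.5  0.1]
106 [ 0.6 -0.7  0. ]
105 [-1.3  1.   2.8]
104 [-2.   0.   6.2]
103 [-3.7 -0.4  9.9]
t8.00 tcp [0.5134 0.1438 0.1271] F [-4.04 -1.04  9.8 ]
t8.57 tcp [0.5127 0.1437 0.1703] F [ 0.4   0.11 -1.56]
```

View pics/c1.png

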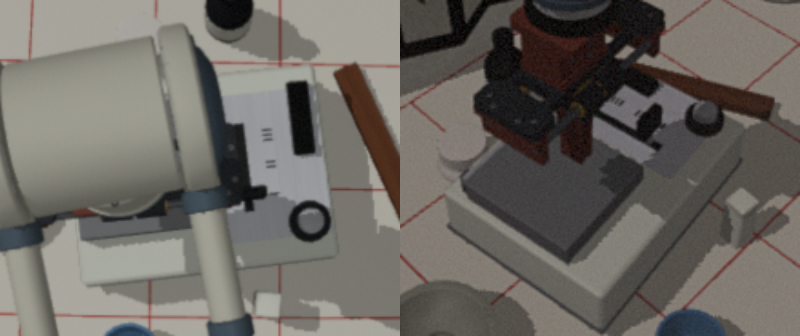

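The crop shows the guard level and shut, with the grinder unmoved. I can't tell whether the fingers are closed, so I'll check the grip width and take a wrist view before the lever.

```bash
python3 - <<'E'
from h import *
print(robot.read_grip_width())
robot.move_linear(tip(-64,-45,150),feed=.2)
cf,im=snap("wrist","w1.png"); st()
print("pad",proj(cf,W(-29,-45,123)),"padnear",proj(cf,W(-35,-45,109)),"btn",proj(cf,W(-62,-103,95)),"tip",proj(cf,W(-64,-45,150)))
E
```

```text
0.00026284098583566784
t9.35 tcp [0.4773 0.0344 0.1718] F [-0.36 -0.06 -0.06]
pad [330.18289934 211.20569355] padnear [330.00154141 217.30671315] btn [425.30070462 256.49557211] tip [330.38688943 295.90243855]
```

View pics/w1.png

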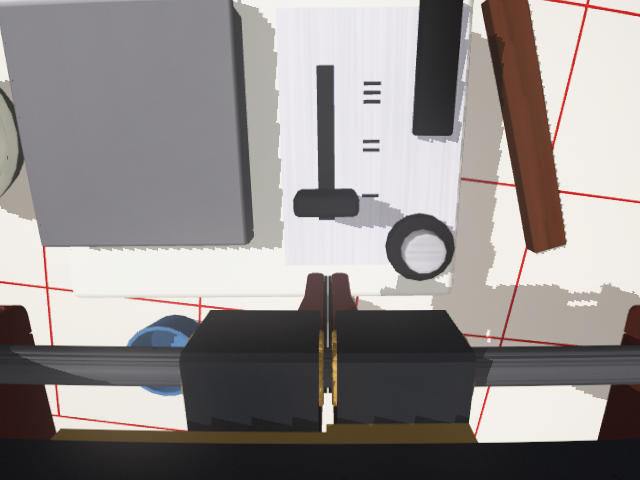

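The wrist view shows the paddle at (326,203), straight ahead of the closed fingertips at (328,275), and the cap at (424,252). Both agree with my estimate to within about 4 mm. I'll push the lever next.

```bash
python3 - <<'E'
from h import *
robot.move_linear(tip(-64,-45,98),feed=.12); st()
f0=robot.read_wrist_force()
ax=np.array([c_,s_,0])
for x in list(range(-52,5,4))+[6,8,10,11,12,13,14,15,16,17]:
    robot.move_linear(tip(x,-45,98),feed=.06)
    F=ax@(robot.read_wrist_force()-f0); print(x,F.round(1),end="; ")
    if F<-9 and x>5: break
st()
robot.move_linear(tip(x-12,-45,98),feed=.15)
robot.move_linear(tip(-62,-45,140),feed=.2)
cf,_=snap("wrist","w2.png"); st()
E
```

```text
t9.93 tcp [0.4773 0.034  0.1202] F [-0.27  1.01  0.24]
-52 -0.0; -48 -0.1; -44 0.4; -40 -3.3; -36 -5.5; -32 -2.8; -28 0.2; -24 -0.6; -20 1.0; -16 -0.7; -12 0.2; -8 -3.0; -4 -5.7; 0 -2.5; 4 -0.1; 6 0.4; 8 0.8; 10 0.5; 11 0.0; 12 -0.3; 13 -0.4; 14 -0.6; 15 0.4; 16 -2.5; 17 -7.0; t16.28 tcp [0.5564 0.0432 0.12  ] F [-7.   -1.25  2.97]
t17.12 tcp [0.4797 0.034  0.1613] F [ 0.34 -0.45 -0.19]
```

View pics/w2.png

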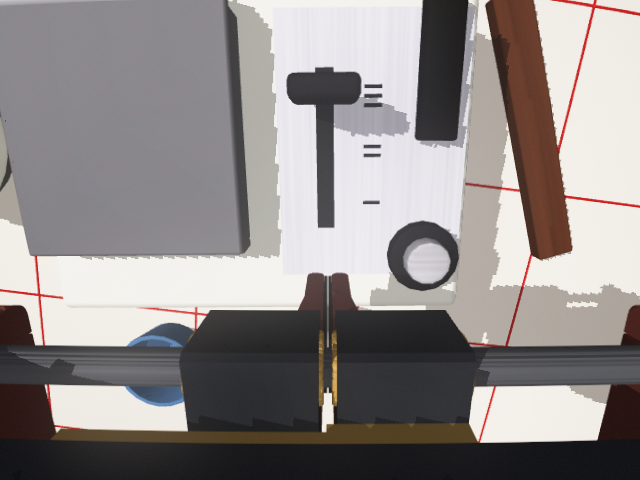

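The lever paddle now sits at the three bars, at (324,88). Both detents were felt and then the hard stop. The guard is still shut, so I'll press the button.

```bash
python3 - <<'E'
from h import *
robot.move_linear(tip(-61,-103,125),feed=.15); st()
f0=robot.read_wrist_force()
for z in [120,115]+list(range(112,78,-1)):
    robot.move_linear(tip(-61,-103,z),feed=.05)
    F=(robot.read_wrist_force()-f0)[2]; print(z,F.round(1),end="; ")
    if F>14: break
robot.sleep(.2); st()
robot.move_linear(tip(-61,-103,130),feed=.1)
robot.move_linear(tip(-75,-103,200),feed=.2)
snap("wrist","w3.png"); st()
E
```

```text
t17.68 tcp [ 0.4871 -0.0234  0.1464] F [-0.12  0.13 -0.31]
120 0.7; 115 -0.5; 112 -0.5; 111 0.4; 110 1.3; 109 0.6; 108 0.8; 107 0.3; 106 -0.7; 105 -0.3; 104 0.8; 103 0.0; 102 2.2; 101 2.7; 100 2.8; 99 3.6; 98 4.4; 97 5.8; 96 6.1; 95 9.9; 94 13.9; 93 17.6; t23.38 tcp [ 0.4873 -0.0236  0.1181] F [-6.06 -0.44 18.15]
t24.45 tcp [ 0.4728 -0.0252  0.2199] F [-0.58  0.31 -0.07]
```

View pics/w3.png

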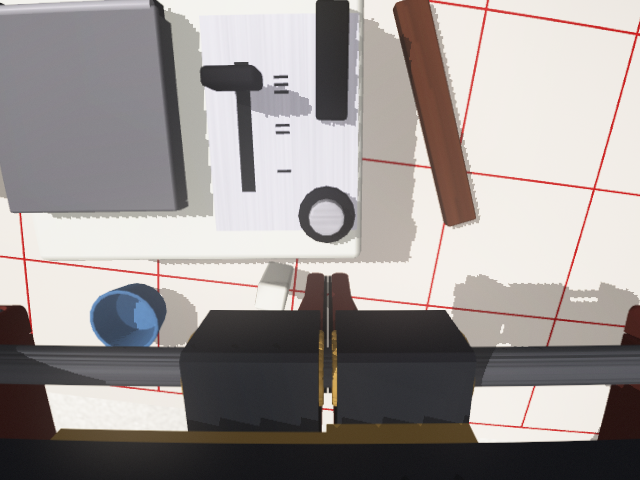

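The profile fits a full press: contact at about 102 mm, about 6 N after 6 mm, then a hard stop. The wrist view shows the lever at three bars, the guard shut, the button up and the seal standing. I'll back off, compare the overhead pictures, then hand in.

```bash
python3 - <<'E'
from h import *
p=robot.read_tool_pos(); robot.reach([.33,-.35,.28],R); 
_,b=snap("top","top2.png"); st()
a=cv2.imread("pics/top0.png")[:,:,::-1]
d=(cv2.absdiff(a,np.ascontiguousarray(b)).max(2)>45).astype(np.uint8)
n,_,s,c=cv2.connectedComponentsWithStats(cv2.morphologyEx(d,cv2.MORPH_OPEN,np.ones((2,2))))
print([r.tolist() for r in s[1:] if r[4]>8])
A=cv2.imread("pics/top2.png")[130:400,110:470]; cv2.imwrite("pics/c2.png",cv2.resize(A,None,fx=2,fy=2))
E
```

```text
t25.85 tcp [ 0.3307 -0.3492  0.2796] F [-0.   -0.41 -0.09]
[[323, 229, 11, 12, 108], [311, 230, 8, 10, 70], [214, 244, 7, 51, 191], [314, 267, 10, 12, 90], [328, 266, 11, 11, 101], [249, 289, 24, 6, 76], [221, 293, 31, 12, 292], [260, 299, 46, 9, 146], [589, 379, 51, 71, 2793], [300, 474, 47, 6, 198], [374, 475, 12, 5, 31], [358, 477, 17, 3, 30]]
```

View pics/c2.png

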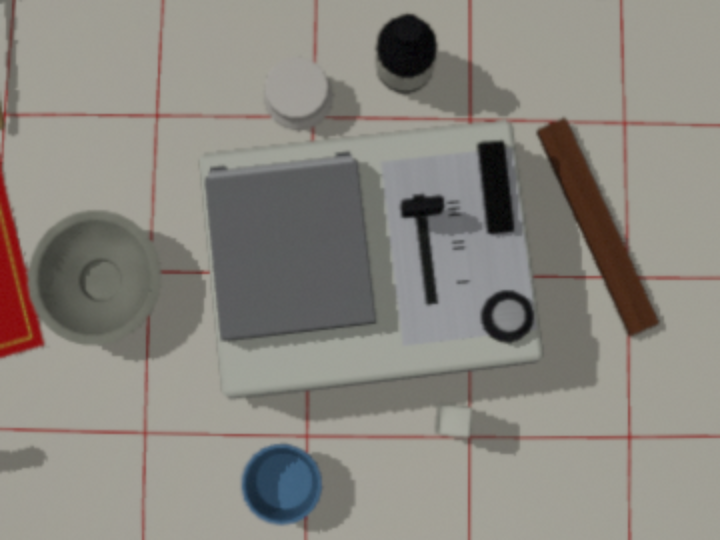

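Only the guard, the lever, their shadows and the robot itself differ from the first picture. Nothing else has moved.

```bash
python3 -c "
from h import *
robot.sign_off()"
```

```text
the job is handed in; nothing more can be done
```

The grinder's controls are set for full speed, and I handed the job in at about 26 s of the 42 s allowed. No verdict was reported, and I had no sensor for whether the grinder itself was running.

- **Guard:** I pushed it down with closed fingertips until it stopped at 105 mm, its given shut height. The pictures show it level.
- **Lever:** I pushed it away from the robot past both detents, which resisted at about 5.5 N each, to the hard stop. The pictures show it at the three bars.
- **Button:** I pressed it last. It took about 6 mm of travel and 6 N to reach the bottom, and I held up to 18 N there before letting go. The wrist picture suggests it is back up, but I did not measure its height.

**Last check:** comparing overhead pictures from before and after, only the guard, the lever, their shadows and the robot had changed. The grinder and all the bystanders stand where they were.

**Disagreement:** the wrist camera put the lever about 4 mm and the button about 2 mm off my overhead estimate. This did not affect the job.

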